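# Unlock a vial carrier and take it off the bench mixer

### The job

Free the vial carrier from the bench mixer: pull the sprung locking knob up, twist it about a quarter turn (either way) and let go so that it stays up by itself. Then draw the carrier straight out from under the bridge by its upright grip, carry it level and set it down flat inside the steel tray; do not let go of it before it is down. Leave the knob latched up, and leave the bottle, the glass dish and the wooden clamp alone.

Things in the scene. Friction and masses are not known exactly. Their poses are not given: they have to be found in the camera images.
- mixer: Low white bench mixer, fixed, 190 x 150 mm; level platform 50 mm above the bench. Origin on the bench, right under the carrier's grip when the carrier is home. Its -x is the open end of the bay: the carrier leaves along -x. Two rails 10 mm high (x -55 to +53 mm) guide the carrier's sides with 2 mm play each.
- bridge_top (a point): Centre of the top of the steel bridge over the carrier's tongue, at x = 80, y = 0, z = 69 mm of the mixer. Bridge: 28 mm deep (x), 84 mm wide (y), 8 mm thick, 11 mm clear above the platform. On it stands a slotted collar, 26 x 30 mm, 14 mm high (slot along y), which carries the sprung plunger; its axis is vertical through this point.
- plunger (a joint): Lift of the sprung plunger, m: 0 = down, its 8 mm pin through the tongue's hole; 0.018 = most. The spring pulls down with 4 N at 0, 7.6 N at 0.018. A key under the knob sits 12 mm deep in the collar's slot: above 0.013 the knob can turn; turned, the key rests on the collar's top, which keeps the lift at about 0.012 and the pin clear of the carrier.
- knob (a joint): Turn of the knob about the vertical, rad, positive anticlockwise from above; 0 = key in line with the slot (start); turns from -1.57 to 1.57 once lifted above 0.013. Latched when turned about a radian or more, either way, and let down onto the collar. It stays where it is left.
- knob_grip (a point): Point to grip the knob: on its axis, 110 mm above the bench while down (rises and turns with it). The knob is a black upright bar 12 mm thick (its x) x 38 mm long (its y), from 20 mm below to 11 mm above this point; at turn 0 its axes are the mixer's. The collar's top is 27 mm below this point at the start.
- carrier_grip (a point): Point to grip the carrier: on its grey upright plate, 10 mm thick (its y) x 28 mm long (its x), 64 mm above the carrier's underside; the plate's top is 16 mm higher. Carrier (about 0.35 kg): aluminium slab 100 x 60 x 14 mm centred under this point, six capped vials (tops 35 mm above the underside) in rows at x = -36 and +36 mm. When home its axes are the mixer's.
- tongue_end (a point): Middle of the far end of the carrier's tongue, on the underside, at x = +97 mm of the carrier. The tongue, 8 mm thick and 30 mm wide, runs on from the slab's +x side and has a 12 mm hole for the pin at x = +80 mm. It comes clear of the bridge once the carrier has slid at least 31 mm along the mixer's -x; before that the carrier cannot be lifted.
- tray: Open steel tray, fixed, 240 (its x) x 150 (its y) x 20 mm high, walls and floor 4 mm thick. Origin at the centre of its underside. The carrier with its tongue (147 x 60 mm, from 50 mm behind to 97 mm ahead of its grip) fits inside along the tray's x, either way round.
- wash_bottle: Bystander: white plastic bottle, 56 mm across, 130 mm tall, upright. Origin at the centre of its underside.
- dish: Bystander: shallow glass dish, 90 mm across, 16 mm high. Origin at the centre of its underside.
- tube_clamp: Bystander: wooden test-tube clamp, 150 mm long (its x), about 35 mm wide, 14 mm high, lying flat. Origin at the centre of its underside.
There are look-alikes about, which are no part of the job. What is shaped like the part that bears carrier_grip but yellow is not meant.

How it is judged (in metres and radians):
On the way, in this order (a step that is already met when the one before it is completed fails the run):
1. the knob is latched up by itself (lifted over 10 mm, turned over 0.5 rad, fingers off it) with the carrier still home (within 15 mm) (value of joint plunger above 0.01 m and (value of joint knob above 0.5 rad or value of joint knob below -0.5 rad) and contact force between the fingers and knob below 0.05 N and x of carrier_grip in the frame of mixer above -0.015 m), for 0.2 s.
2. the carrier is drawn out of the mixer along its guides by over 31 mm, with the knob still latched up (value of joint plunger above 0.01 m and (value of joint knob above 0.5 rad or value of joint knob below -0.5 rad) and x of carrier_grip in the frame of mixer below -0.031 m), for 0.1 s.
At the end, for the whole second after the job is handed in: The carrier, released and at rest, lies flat on the tray's floor inside its walls (grip point 63 to 73 mm above the tray's underside, within 100 mm in x and 60 mm in y of its centre, tilt under 0.06 rad); the knob is still latched (lifted over 10 mm, turned over 0.5 rad) (value of joint plunger above 0.01 m and (value of joint knob above 0.5 rad or value of joint knob below -0.5 rad) and z of carrier_grip in the frame of tray between 0.063 and 0.073 m and x of carrier_grip in the frame of tray between -0.1 and 0.1 m and y of carrier_grip in the frame of tray between -0.06 and 0.06 m and angle between carrier_grip's own z axis and vertical below 0.06 rad and linear speed of carrier below 0.02 m/s); the robot touches nothing.
It fails at once if the carrier is tipped by more than 0.5 rad (angle between carrier_grip's own z axis and vertical above 0.5 rad).
It fails at once if the carrier is let go of over the tray while its grip point is more than 20 mm higher than when it lies on the tray's floor (horizontal distance between carrier_grip and tray below 0.15 m and z of carrier_grip in the frame of tray above 0.088 m and contact force between the fingers and carrier below 0.01 N).
It fails at once if the bottle is moved by more than 30 mm (distance of wash_bottle from where it was at the start of the episode above 0.03 m).
It fails at once if the dish is moved by more than 30 mm (distance of dish from where it was at the start of the episode above 0.03 m).
It fails at once if the wooden clamp is moved by more than 30 mm (distance of tube_clamp from where it was at the start of the episode above 0.03 m).
It also fails if it takes over 59 s, if anything falls off the work surface, if the arm or the gripper's body presses on something with over 40 N, if the wrist force passes 120 N, or if a joint passes its speed limit or range.

### The arm

A 6-joint arm with a two-finger parallel gripper is mounted at the origin on the work surface. World frame = base frame: x ahead of the robot, y to its left, z up, the work surface at z = 0. Lengths are in m, angles in degrees, forces in N, time in s.
With the tool pointing down it reaches from about 0.4 to 0.825 m from the base axis. Payload 7 kg.
Tool frame: the origin (TCP) lies at the very end of the fingers, on their centre line; the grasp point (between the pads) lies tcp_to_grasp behind it (tcp_to_grasp is the distance from the TCP to the grasp point, in m); x points along the fingers, y is the direction in which the jaws open and shut, and the axes are right-handed (so a half turn about x gives the same grasp; the last joint's range is limited). The gripper opens to 88 mm and grips with 3 to 60 N. Pads are 19 mm wide; open, the fingers measure 130 mm over their backs; the gripper's body (78 mm by 193 mm) begins 47 mm behind the grasp point.
Start: joints at [83.829, 20.546, 0.682, 0, -70.136, -16.507], TCP at [0.26, 0.623, 0.227] pointing down, gripper open.
Joint ranges: [-176.03, 176.03], [-82.01, 121.73], [-58.28, 71.71], [-173.87, 95.51], [-174.79, -0.11], [-173.66, 173.66]. Speed limits (degrees/s): [136.94, 136.94, 172.46, 180, 180, 180].

### API

Orientations are given as [roll, pitch, yaw] about the fixed x, y, z axes, in that order (R = Rz(yaw) Ry(pitch) Rx(roll)).
In Python, from plant import * gives the robot as it stands. The module is installed in compiled form; this text tells all that it offers.
- The arm moves only by the shell command python3 -m pendant 'ROWS'. ROWS is JSON, a list of rows, each an object with "claw": the finger opening in mm, from 0 to 87.6; "linear": the shift along the tool's x, y, z in mm, a list of three; "twist": the turn about the tool's x in rad. In form: [{"claw": claw, "linear": [tx, ty, tz], "twist": twist}, ...]. A call has exactly 10 rows; each row shifts and turns the commanded pose from where the row before left it, along the tool's axes as they then stand; what a row does not reach is not made up. A row lasts 1/12 s, in which the tool goes at most 41.7 mm and 7.16 degrees, less where a joint would pass 70% of its speed; a pose out of reach is approached as far as the arm can. A call with a gripper value outside its range is refused whole. The fingers move at their own pace and stop on an object; the grip force is fixed at half the most. Time passes only in rows, so rows that do not move let the fingers close, or fill a call up. It gives the time, the measured TCP pose, the force and the opening at its end, in the units of the state.
- get_obs(): the state, without advancing time (a new reading comes with each control period).
- snapshot(name): name is "side" or "top"; returns (picture, depth): 384x512x3 uint8, red, green, blue; 384x512 float32, m along the optical axis (not along the pixel's ray), 0 where there is no reading.
- camera_params(name): a dict with "fx", "fy", "cx", "cy" (pixels), "rvec" (rotation vector, rad) and "tvec" (3), from world to camera coordinates, as OpenCV has them. Camera axes: x right, y down, z forward; pixel columns grow to the right and rows downward; lengths in m; the calibration is good to about 2 mm. A picture is of the moment at which its call begins. camera_params takes no time and is no camera call.
- close_job(): hands the job in, once; it reports no verdict.
Trained networks look in the newest picture that a camera, given by its name, has taken for a name from the list of things; names that differ only in an ending like _2 or _b are one class to them, and where a whole thing is asked for, a point or a joint stands for the part that bears it (a point fixed in the world has none). Each returns a list of dicts, best first, with "confidence" (0 to 1); they miss things now and then, are a little off and sometimes report something else, mostly with a low value. They report only what shows in the picture. A call takes as long as a camera call. They do not tell look-alikes from the thing itself.
- boxes_of(camera, target): "xy" ([column, row] in pixels, amid what is visible of it).
The state is a dict: "clock": time; "joint_pos": joint angles; "qvel": joint speeds; "tau": joint torques, N m; "tool_pos": TCP position; "orientation": TCP orientation; "force": force on the tool from outside, world axes, zero at the start; "moment": the same for the moment, N m; "opening": finger opening in m.
Only numpy, scipy, OpenCV 4.12 (cv2) and the standard library are available. Lean on these libraries where they do the work, as an engineer would, in place of code of your own. Each camera call takes 0.05 s, during which the arm holds its last target. There are 200 camera calls.

## Working session

There is one attempt and no reset: what is moved stays moved. The work goes in short steps, Python scripts to look and compute and a shell command to move; the robot and the scene stay as the last step left them, time stands still between calls to the robot, and variables do not carry over. Pictures are saved under pics/ and viewed, about 8 in all and at most 12, crops included, and the job is handed in when it is done.

```bash
mkdir -p pics; cat > h.py <<'E'
from plant import *
import numpy as np, cv2
def cam(n):
    p=camera_params(n); R=cv2.Rodrigues(np.array(p['rvec'],float))[0]; return p,R,np.array(p['tvec'],float).ravel()
def world(n,depth):
    p,R,t=cam(n); v,u=np.mgrid[:depth.shape[0],:depth.shape[1]]
    c=np.stack([(u-p['cx'])/p['fx']*depth,(v-p['cy'])/p['fy']*depth,depth],-1)
    return (c-t)@R
def proj(n,P):
    p,R,t=cam(n); c=R@np.array(P,float)+t; return [p['fx']*c[0]/c[2]+p['cx'],p['fy']*c[1]/c[2]+p['cy']]
E
python3 - <<'E'
from h import *
ims=[]
for n in("top","side"):
    im,d=snapshot(n); np.savez(f'{n}0.npz',im=im,d=d); cv2.imwrite(f'pics/{n}0.png',im[...,::-1])
    for t in("mixer","knob","carrier_grip","tray","wash_bottle","dish","tube_clamp"):
        W=world(n,d)
        for b in boxes_of(n,t)[:3]:
            u,v=map(int,b['xy']); print(n,t,u,v,round(b['confidence'],2),W[v,u].round(3))
    p,R,t=cam(n); print(n,'campos',(-R.T@t).round(3))
print(get_obs())
E
```

```text
top mixer 233 129 0.47 [ 0.718 -0.001  0.088]
top carrier_grip 297 198 0.93 [ 0.514 -0.193  0.065]
top carrier_grip 370 178 0.81 [ 0.58  -0.422  0.028]
top carrier_grip 303 275 0.7 [ 0.284 -0.213  0.016]
top tray 164 199 0.87 [0.517 0.218 0.002]
top wash_bottle 234 126 0.6 [ 0.723 -0.005  0.106]
top wash_bottle 288 193 0.24 [ 0.529 -0.166  0.062]
top dish 286 123 0.84 [ 0.762 -0.165 -0.002]
top dish 289 190 0.53 [ 0.538 -0.169  0.066]
top tube_clamp 171 127 0.92 [0.744 0.198 0.016]
top campos [ 0.377 -0.075  1.387]
side mixer 263 256 0.56 [ 0.525 -0.235  0.059]
side knob 281 219 0.65 [ 0.578 -0.195  0.122]
side carrier_grip 155 298 0.84 [ 0.279 -0.234  0.013]
side carrier_grip 251 244 0.75 [ 0.506 -0.208  0.076]
side carrier_grip 324 339 0.57 [ 0.587 -0.432  0.017]
side tray 209 140 0.61 [0.517 0.211 0.001]
side wash_bottle 312 165 0.59 [ 0.725 -0.034  0.076]
side tube_clamp 286 126 0.69 [0.744 0.186 0.009]
side campos [ 0.343 -0.713  0.91 ]
{'clock': 0.8, 'joint_pos': array([ 8.38295253e+01,  2.05449940e+01,  6.83116333e-01,  2.71026232e-03,
       -7.01348337e+01, -1.65081188e+01]), 'qvel': array([ 0.03554307, -0.03331734, -0.02306679,  0.02753846, -0.04067183,
       -0.03931114]), 'tau': array([-9.94987568e-04, -5.82286227e+01,  2.93303579e+01,  7.00245827e+00,
        1.28807614e-02, -1.35533168e-05]), 'tool_pos': array([0.26026839, 0.62280723, 0.22659402]), 'orientation': array([-111.27207331,   89.99583921,   46.05025412]), 'force': array([0.11900205, 0.1387964 , 0.11468257]), 'moment': array([-0.06598435, -0.03076225, -0.01215568]), 'opening': 0.08786222864215}
```

View pics/top0.png

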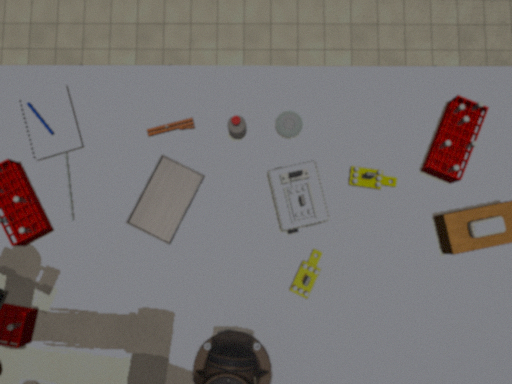

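View pics/side0.png

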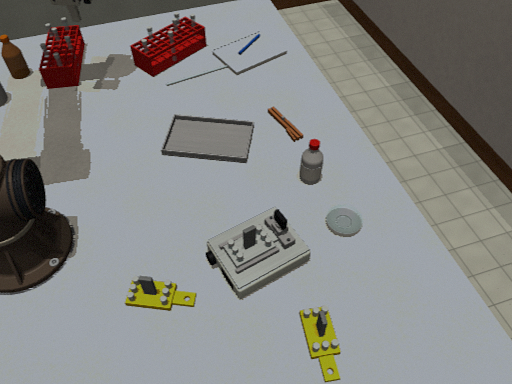

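Top view: the grey grip of the real carrier, in the mixer, is at about (302,200), with the black knob at (295,174). The two yellow look-alikes are at (370,178) and (305,275). The tray is at (166,199), the bottle at (237,127), the dish at (288,124) and the clamp at (171,127). I choose the grey grip in the mixer. Next come a close crop and measurements.

```bash
python3 - <<'E'
from h import *
a=np.load('top0.npz'); b=np.load('side0.npz')
c1=cv2.resize(a['im'][150:245,255:340],None,fx=4.5,fy=4.5,interpolation=2); c2=cv2.resize(b['im'][195:300,195:315],None,fx=3.6,fy=3.6,interpolation=2)
h=max(c1.shape[0],c2.shape[0]); pad=lambda c:cv2.copyMakeBorder(c,0,h-c.shape[0],0,0,0)
cv2.imwrite('pics/crop.png',np.hstack([pad(c1[:, :380]),pad(c2[:,:420])])[...,::-1])
def pts(n,s,lo,hi,box):
    W=world(n,s['d']); m=(s['d']>0)&(W[...,2]>lo)&(W[...,2]<hi)&(W[...,0]>box[0])&(W[...,0]<box[1])&(W[...,1]>box[2])&(W[...,1]<box[3])
    return W[m],s['im'][m]
mb=(.4,.7,-.32,-.08)
for n,s in(('top',a),('side',b)):
    W,_=pts(n,s,-.01,.01,(.4,.7,-.4,.3)); print(n,'bench z',np.median(W[:,2]))
    for lo,hi in((.044,.056),(.04,.2)):
        W,_=pts(n,s,lo,hi,mb); print(n,lo,hi,cv2.minAreaRect((W[:,:2]*1000).astype(np.float32)),len(W),np.median(W[:,2]))
    for lo,hi in((.092,.14),):
        W,_=pts(n,s,lo,hi,mb); W=W[W[:,0].argsort()]; print(n,'high'); print(np.c_[W].round(3)[::max(1,len(W)//25)].tolist())
    W,_=pts(n,s,.012,.03,(.38,.66,.08,.36)); print(n,'tray',cv2.minAreaRect((W[:,:2]*1000).astype(np.float32)),len(W))
    for nm,bx in(('bottle',(.67,.79,-.07,.06)),):
        W,_=pts(n,s,.03,.2,bx); print(n,nm,W.mean(0).round(3),W[:,2].max())
E
```

```text
top bench z 0.0014813426011924236
top 0.044 0.056 ((526.2794189453125, -196.89291381835938), (188.39007568359375, 147.3353271484375), 13.46264934539795) 1609 0.05040138397858962
top 0.04 0.2 ((521.4384765625, -197.71267700195312), (203.23390197753906, 149.08380126953125), 13.101241111755371) 2977 0.05323727902419056
top high
[[0.473, -0.204, 0.095], [0.491, -0.208, 0.117], [0.493, -0.204, 0.13], [0.496, -0.204, 0.13], [0.499, -0.207, 0.13], [0.501, -0.198, 0.102], [0.503, -0.197, 0.114], [0.505, -0.201, 0.127], [0.508, -0.199, 0.128], [0.51, -0.201, 0.129], [0.513, -0.195, 0.132], [0.514, -0.199, 0.125], [0.516, -0.204, 0.129], [0.573, -0.172, 0.113], [0.574, -0.179, 0.123], [0.575, -0.177, 0.117], [0.576, -0.185, 0.095], [0.577, -0.193, 0.105], [0.578, -0.171, 0.121], [0.578, -0.183, 0.121], [0.578, -0.197, 0.117], [0.58, -0.174, 0.125], [0.58, -0.182, 0.123], [0.58, -0.194, 0.122], [0.581, -0.203, 0.117], [0.583, -0.194, 0.125], [0.583, -0.171, 0.121], [0.584, -0.203, 0.118], [0.586, -0.191, 0.123], [0.586, -0.194, 0.12], [0.59, -0.197, 0.118]]
top tray ((518.3292236328125, 212.794
[... 547 characters left out ...]
6, 0.129], [0.498, -0.207, 0.131], [0.5, -0.207, 0.111], [0.502, -0.208, 0.122], [0.504, -0.207, 0.123], [0.507, -0.207, 0.111], [0.509, -0.206, 0.112], [0.511, -0.2, 0.132], [0.514, -0.206, 0.12], [0.516, -0.205, 0.103], [0.573, -0.175, 0.101], [0.574, -0.182, 0.118], [0.576, -0.178, 0.119], [0.577, -0.19, 0.108], [0.577, -0.193, 0.109], [0.578, -0.196, 0.116], [0.579, -0.197, 0.094], [0.58, -0.184, 0.121], [0.581, -0.201, 0.11], [0.582, -0.203, 0.119], [0.584, -0.186, 0.122], [0.586, -0.188, 0.124], [0.588, -0.2, 0.116]]
side tray ((517.5526733398438, 211.98196411132812), (156.8424835205078, 240.63922119140625), 63.821292877197266) 603
side bottle [ 0.729 -0.023  0.082] 0.13454808057759757
```

View pics/crop.png

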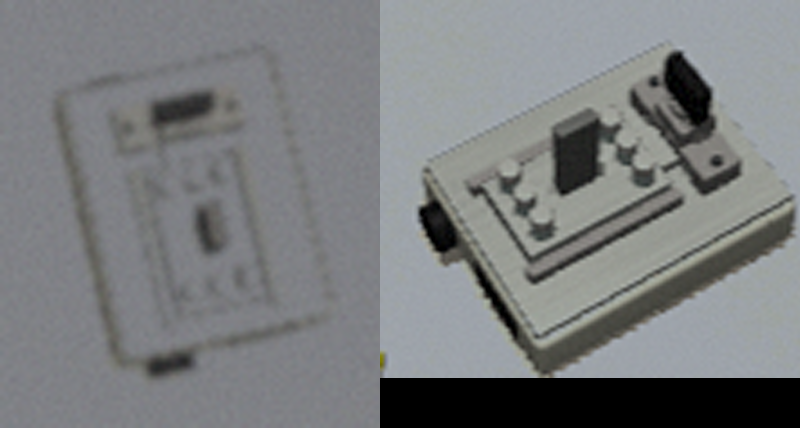

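The crop confirms it: grey plate between six vials, knob behind it on the bridge, and the bay opening toward the robot. Now I refine the numbers.

```bash
python3 - <<'E'
from h import *
from scipy.spatial.transform import Rotation as Ro
try: print('t2g',tcp_to_grasp)
except Exception as e:
    import plant; print([k for k in dir(plant) if k[0]!='_'])
o=get_obs(); print(Ro.from_euler('xyz',o['orientation'],degrees=True).as_matrix().round(3))
S={n:np.load(f'{n}0.npz') for n in('top','side')}
ye=np.radians(13.5); ax=np.array([np.cos(ye),np.sin(ye)]); ay=np.array([-ax[1],ax[0]])
for n,s in S.items():
    W=world(n,s['d'])[s['d']>0]
    for nm,c,lo,hi,r in(('grip',(.504,-.203),.122,.14,.03),('knob',(.581,-.187),.112,.135,.03)):
        q=W[(np.hypot(W[:,0]-c[0],W[:,1]-c[1])<r)&(W[:,2]>lo)&(W[:,2]<hi)]
        p=(q[:,:2]-c); a=p@ax;b=p@ay
        mid=np.array([(np.percentile(a,3)+np.percentile(a,97))/2,(np.percentile(b,3)+np.percentile(b,97))/2])
        print(n,nm,len(q),'mid',(np.array(c)+mid[0]*ax+mid[1]*ay).round(4),'ext',np.ptp(a).round(3),np.ptp(b).round(3),'z',np.median(q[:,2]).round(3))
E
```

```text
t2g 0.0188
[[ 0.    -0.386 -0.923]
 [ 0.    -0.923  0.386]
 [-1.    -0.    -0.   ]]
top grip 37 mid [ 0.5035 -0.2019] ext 0.027 0.01 z 0.13
top knob 59 mid [ 0.5814 -0.1842] ext 0.013 0.038 z 0.121
side grip 71 mid [ 0.5043 -0.2039] ext 0.028 0.011 z 0.129
side knob 104 mid [ 0.5812 -0.1857] ext 0.012 0.039 z 0.12
```

```bash
python3 -m pendant '[{"claw":87,"linear":[0,0,0],"twist":0.0942},{"claw":87,"linear":[0,0,0],"twist":0.0942},{"claw":87,"linear":[0,0,0],"twist":0.0942},{"claw":87,"linear":[0,0,0],"twist":0.0942},{"claw":87,"linear":[0,0,0],"twist":0.0942},{"claw":87,"linear":[0,0,0],"twist":0.0942},{"claw":87,"linear":[0,0,0],"twist":0.0942},{"claw":87,"linear":[0,0,0],"twist":0.0942},{"claw":87,"linear":[0,0,0],"twist":0.0942},{"claw":87,"linear":[0,0,0],"twist":0.0942}]'
python3 -m pendant '[{"claw":87,"linear":[0,-4.2,-28.7],"twist":0},{"claw":87,"linear":[0,-4.2,-28.7],"twist":0},{"claw":87,"linear":[0,-4.2,-28.7],"twist":0},{"claw":87,"linear":[0,-4.2,-28.7],"twist":0},{"claw":87,"linear":[0,-4.2,-28.7],"twist":0},{"claw":87,"linear":[0,-4.2,-28.7],"twist":0},{"claw":87,"linear":[0,-4.2,-28.7],"twist":0},{"claw":87,"linear":[0,-4.2,-28.7],"twist":0},{"claw":87,"linear":[0,-4.2,-28.7],"twist":0},{"claw":87,"linear":[0,-4.2,-28.7],"twist":0}]'
python3 -m pendant '[{"claw":87,"linear":[0,-4.2,-28.7],"twist":0},{"claw":87,"linear":[0,-4.2,-28.7],"twist":0},{"claw":87,"linear":[0,-4.2,-28.7],"twist":0},{"claw":87,"linear":[0,-4.2,-28.7],"twist":0},{"claw":87,"linear":[0,-4.2,-28.7],"twist":0},{"claw":87,"linear":[0,-4.2,-28.7],"twist":0},{"claw":87,"linear":[0,-4.2,-28.7],"twist":0},{"claw":87,"linear":[0,-4.2,-28.7],"twist":0},{"claw":87,"linear":[0,-4.2,-28.7],"twist":0},{"claw":87,"linear":[0,-4.2,-28.7],"twist":0}]'
```

```text
clock: 1.63
tool_pos: [0.2603, 0.6228, 0.2266]
orientation: [-56.5, 90.0, 46.6]
force: [0.7, -0.5, 0.4]
opening: 0.0866
clock: 2.47
tool_pos: [0.3677, 0.3519, 0.2269]
orientation: [-42.7, 90.0, 60.6]
force: [0.7, -0.0, -0.0]
opening: 0.0872
clock: 3.3
tool_pos: [0.4748, 0.0824, 0.2269]
orientation: [-69.4, 89.9, 34.0]
force: [0.7, 1.1, 1.5]
opening: 0.087
```

```bash
python3 -m pendant '[{"claw":60,"linear":[0,-4.2,-28.7],"twist":0},{"claw":60,"linear":[0,-4.2,-28.7],"twist":0},{"claw":60,"linear":[0,-4.2,-28.7],"twist":0},{"claw":60,"linear":[0,-4.2,-28.7],"twist":0},{"claw":60,"linear":[0,-4.2,-28.7],"twist":0},{"claw":60,"linear":[0,-4.2,-28.7],"twist":0},{"claw":50,"linear":[0,-4.2,-28.7],"twist":0},{"claw":50,"linear":[0,-4.2,-28.7],"twist":0},{"claw":50,"linear":[0,-4.2,-28.7],"twist":0},{"claw":50,"linear":[0,0,0],"twist":0}]'
cat >> h.py <<'E'
from scipy.spatial.transform import Rotation as Ro
def tool():
    o=get_obs(); return np.array(o['tool_pos']),Ro.from_euler('xyz',o['orientation'],degrees=True).as_matrix(),o
def need(P,yaw=None):
    p,R,o=tool(); print('pos',p.round(4),'yaw_y',np.degrees(np.arctan2(R[1,1],R[0,1])).round(2),'need mm',(R.T@(np.array(P)-p)*1000).round(1),'j',np.round(o['joint_pos'],1))
E
python3 -c "
from h import *
need([.5813,-.185,.110-.0188])"
```

```text
clock: 4.13
tool_pos: [0.5721, -0.1626, 0.226]
orientation: [140.3, 89.9, -116.5]
force: [-0.0, 0.3, -0.6]
opening: 0.0503
pos [ 0.5721 -0.1626  0.226 ] yaw_y -166.8 need mm [134.8  -4.  -23.8] j [  3.   13.1  -9.9   0.1 -67.1  10.2]
```

```bash
python3 -m pendant '[{"claw":40,"linear":[10,-0.8,-4.8],"twist":0},{"claw":40,"linear":[10,-0.8,-4.8],"twist":0},{"claw":40,"linear":[10,-0.8,-4.8],"twist":0},{"claw":40,"linear":[10,-0.8,-4.8],"twist":0},{"claw":40,"linear":[10,-0.8,-4.6],"twist":0},{"claw":40,"linear":[10,0,0],"twist":0},{"claw":40,"linear":[10,0,0],"twist":0},{"claw":40,"linear":[10,0,0],"twist":0},{"claw":40,"linear":[0,0,0],"twist":0},{"claw":40,"linear":[0,0,0],"twist":0}]'
python3 - <<'E'
from h import *
need([.5813,-.185,.110-.0188])
ims=[]
for n,b in(('top',(130,270,220,360)),('side',(150,290,210,350))):
    im,d=snapshot(n); ims.append(cv2.resize(im[b[0]-30:b[1]-30,b[2]:b[3]],(400,400)))
cv2.imwrite('pics/pre.png',np.hstack(ims)[...,::-1])
E
```

```text
clock: 4.97
tool_pos: [0.58, -0.181, 0.1459]
orientation: [80.2, 89.9, -176.5]
force: [0.8, 0.0, 0.5]
opening: 0.0396
pos [ 0.58   -0.181   0.1459] yaw_y -166.63 need mm [54.7 -0.4 -4.3] j [  1.1  17.9 -14.4   0.  -57.8  12.3]
```

View pics/pre.png

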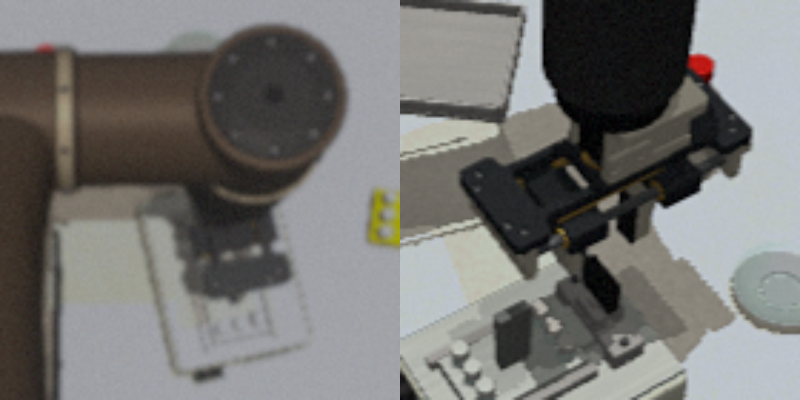

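The open jaws hang above the knob (side view about (600,270)) and straddle it in the right direction. Lowering, gripping and lifting.

```bash
python3 -m pendant '[{"claw":40,"linear":[0,0,-2],"twist":0},{"claw":40,"linear":[0,-0.4,-2],"twist":0},{"claw":40,"linear":[9,0,0],"twist":0},{"claw":40,"linear":[9,0,0],"twist":0},{"claw":40,"linear":[9,0,0],"twist":0},{"claw":40,"linear":[9,0,0],"twist":0},{"claw":40,"linear":[9,0,0],"twist":0},{"claw":40,"linear":[8,0,0],"twist":0},{"claw":40,"linear":[0,0,0],"twist":0},{"claw":40,"linear":[0,0,0],"twist":0}]'
python3 -c "
from h import *
need([.5813,-.185,.110-.0188])"
```

```text
clock: 5.9
tool_pos: [0.5813, -0.1849, 0.0928]
orientation: [80.2, 89.9, -176.5]
force: [0.3, -0.6, 0.0]
opening: 0.04
pos [ 0.5813 -0.1849  0.0928] yaw_y -166.64 need mm [ 1.6 -0.  -0.1] j [  0.7  21.2 -17.4   0.  -51.5  12.7]
```

Close, settle, then lift about 16 mm.

```bash
python3 -m pendant '[{"claw":5,"linear":[0,0,0],"twist":0},{"claw":5,"linear":[0,0,0],"twist":0},{"claw":5,"linear":[0,0,0],"twist":0},{"claw":5,"linear":[0,0,0],"twist":0},{"claw":5,"linear":[0,0,0],"twist":0},{"claw":5,"linear":[0,0,0],"twist":0},{"claw":5,"linear":[0,0,0],"twist":0},{"claw":5,"linear":[0,0,0],"twist":0},{"claw":5,"linear":[0,0,0],"twist":0},{"claw":5,"linear":[0,0,0],"twist":0}]'
python3 -m pendant '[{"claw":5,"linear":[-2,0,0],"twist":0},{"claw":5,"linear":[-2,0,0],"twist":0},{"claw":5,"linear":[-2,0,0],"twist":0},{"claw":5,"linear":[-2,0,0],"twist":0},{"claw":5,"linear":[-2,0,0],"twist":0},{"claw":5,"linear":[-2,0,0],"twist":0},{"claw":5,"linear":[-2,0,0],"twist":0},{"claw":5,"linear":[-2,0,0],"twist":0},{"claw":5,"linear":[0,0,0],"twist":0},{"claw":5,"linear":[0,0,0],"twist":0}]'
python3 -c "
from h import *
need([.5813,-.185,.110-.0188+.016])"
```

```text
clock: 6.73
tool_pos: [0.5813, -0.185, 0.0939]
orientation: [102.9, 90.0, -153.8]
force: [-2.4, 0.3, 5.2]
opening: 0.0117
clock: 7.57
tool_pos: [0.5813, -0.1849, 0.1095]
orientation: [71.9, 90.0, 175.2]
force: [-0.9, -2.3, -7.8]
opening: 0.0116
pos [ 0.5813 -0.1849  0.1095] yaw_y -166.66 need mm [ 2.3  0.  -0.1] j [  0.7  20.1 -16.4  -0.  -53.5  12.7]
```

Force −7.8 N matches the spring at about 16 mm lift. Twisting anticlockwise.

```bash
python3 -m pendant '[{"claw":5,"linear":[0,0,0],"twist":-0.1},{"claw":5,"linear":[0,0,0],"twist":-0.1},{"claw":5,"linear":[0,0,0],"twist":-0.1},{"claw":5,"linear":[0,0,0],"twist":-0.1},{"claw":5,"linear":[0,0,0],"twist":-0.1},{"claw":5,"linear":[0,0,0],"twist":-0.1},{"claw":5,"linear":[0,0,0],"twist":-0.1},{"claw":5,"linear":[0,0,0],"twist":-0.1},{"claw":5,"linear":[0,0,0],"twist":-0.1},{"claw":5,"linear":[0,0,0],"twist":-0.1}]'
python3 -m pendant '[{"claw":5,"linear":[0,0,0],"twist":-0.1},{"claw":5,"linear":[0,0,0],"twist":-0.1},{"claw":5,"linear":[0,0,0],"twist":-0.1},{"claw":5,"linear":[0,0,0],"twist":-0.1},{"claw":5,"linear":[0,0,0],"twist":-0.06},{"claw":5,"linear":[0,0,0],"twist":0},{"claw":5,"linear":[0,0,0],"twist":0},{"claw":5,"linear":[1,0,0],"twist":0},{"claw":5,"linear":[1,0,0],"twist":0},{"claw":5,"linear":[0,0,0],"twist":0}]'
python3 -c "
from h import *
need([.5813,-.185,.110-.0188+.016])"
```

```text
clock: 8.4
tool_pos: [0.5812, -0.185, 0.1093]
orientation: [21.6, 89.9, -177.5]
force: [-1.5, -3.7, -7.5]
opening: 0.0117
clock: 9.23
tool_pos: [0.5812, -0.1851, 0.1072]
orientation: [-2.9, 89.9, -175.9]
force: [-1.9, -4.5, -6.9]
opening: 0.0118
pos [ 0.5812 -0.1851  0.1072] yaw_y -83.07 need mm [ 0.  -0.  -0.1] j [  0.7  20.3 -16.6   0.  -53.2  96.3]
```

```bash
python3 -m pendant '[{"claw":40,"linear":[0,0,0],"twist":0},{"claw":40,"linear":[0,0,0],"twist":0},{"claw":40,"linear":[0,0,0],"twist":0},{"claw":40,"linear":[0,0,0],"twist":0},{"claw":40,"linear":[0,0,0],"twist":0},{"claw":40,"linear":[0,0,0],"twist":0},{"claw":40,"linear":[0,0,0],"twist":0},{"claw":40,"linear":[0,0,0],"twist":0},{"claw":40,"linear":[0,0,0],"twist":0},{"claw":40,"linear":[0,0,0],"twist":0}]'
python3 -m pendant '[{"claw":40,"linear":[-10,0,0],"twist":0},{"claw":40,"linear":[-10,0,0],"twist":0},{"claw":40,"linear":[-10,0,0],"twist":0},{"claw":40,"linear":[-10,0,0],"twist":0},{"claw":40,"linear":[-10,0,0],"twist":0},{"claw":40,"linear":[-10,0,0],"twist":0},{"claw":40,"linear":[0,0,0],"twist":0},{"claw":40,"linear":[0,0,0],"twist":-0.05},{"claw":40,"linear":[0,0,0],"twist":-0.06},{"claw":40,"linear":[0,0,0],"twist":0}]'
python3 - <<'E'
from h import *
need([.504,-.203,.160])
im,d=snapshot('side'); W=world('side',d)
q=W[(d>0)&(np.hypot(W[...,0]-.5813,W[...,1]+.185)<.03)&(W[...,2]>.1)&(W[...,2]<.15)]
print('knob top',np.percentile(q[:,2],[90,97]).round(3),cv2.minAreaRect((q[:,:2]*1000).astype(np.float32)))
cv2.imwrite('pics/latch.png',cv2.resize(im[180:300,190:340],(750,600))[...,::-1])
E
```

```text
clock: 10.07
tool_pos: [0.5816, -0.1849, 0.1075]
orientation: [111.3, 90.0, -61.7]
force: [-0.0, 0.1, -0.2]
opening: 0.0397
clock: 10.9
tool_pos: [0.5815, -0.1849, 0.1675]
orientation: [-52.2, 90.0, 141.2]
force: [0.1, -0.4, 0.3]
opening: 0.0402
pos [ 0.5815 -0.1849  0.1675] yaw_y -76.55 need mm [ 7.5 -0.4 79.6] j [  0.7  17.  -12.5  -0.  -60.5 102.8]
knob top [0.134 0.135] ((581.7525634765625, -186.4404754638672), (16.407663345336914, 37.77510070800781), 87.84115600585938)
```

View pics/latch.png

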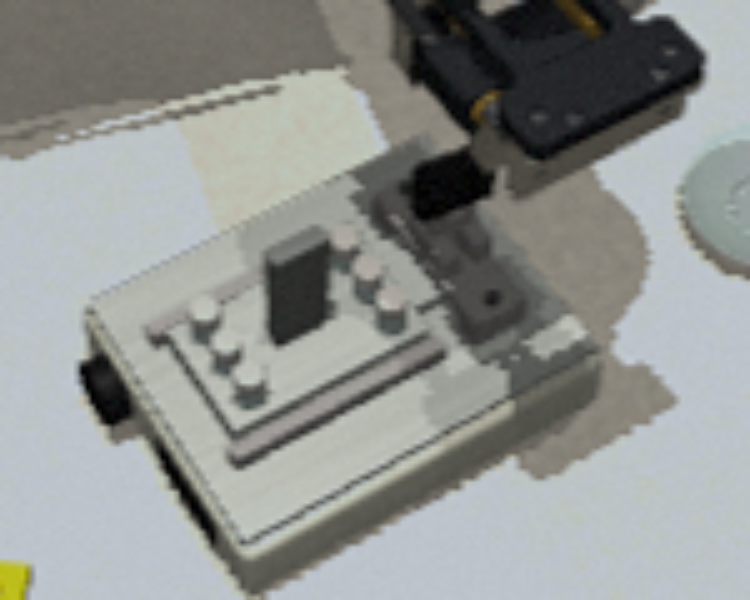

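The knob bar (455,185) is now turned across the bridge and its top is at 134 mm, against 121 mm before, so it is latched. Carrier still home. Moving over the carrier grip and descending.

```bash
python3 -m pendant '[{"claw":40,"linear":[0,0,16],"twist":0},{"claw":40,"linear":[0,0,16],"twist":0},{"claw":40,"linear":[0,0,16],"twist":0},{"claw":40,"linear":[0,0,16],"twist":0},{"claw":40,"linear":[0,-0.4,15.6],"twist":0},{"claw":40,"linear":[0,0,0],"twist":0},{"claw":40,"linear":[6,0,0],"twist":0},{"claw":40,"linear":[6,0,0],"twist":0},{"claw":40,"linear":[0,0,0],"twist":0},{"claw":40,"linear":[0,0,0],"twist":0}]'
python3 -c "
from h import *
need([.504,-.203,.095])"
```

```text
clock: 11.78
tool_pos: [0.5042, -0.2027, 0.1546]
orientation: [-14.5, 89.9, 178.7]
force: [0.7, -0.1, -0.2]
opening: 0.0399
pos [ 0.5042 -0.2027  0.1546] yaw_y -76.71 need mm [59.6  0.3  0.1] j [ -1.2  11.7 -21.7  -0.  -56.7 104.5]
```

```bash
python3 -m pendant '[{"claw":40,"linear":[10,0,0],"twist":0},{"claw":40,"linear":[10,0,0],"twist":0},{"claw":40,"linear":[10,0,0],"twist":0},{"claw":40,"linear":[10,0,0],"twist":0},{"claw":40,"linear":[10,0,0],"twist":0},{"claw":40,"linear":[9,0,0],"twist":0},{"claw":40,"linear":[0,0,0],"twist":0},{"claw":40,"linear":[0,0,0],"twist":0},{"claw":5,"linear":[0,0,0],"twist":0},{"claw":5,"linear":[0,0,0],"twist":0}]'
python3 -m pendant '[{"claw":5,"linear":[0,0,0],"twist":0},{"claw":5,"linear":[0,0,0],"twist":0},{"claw":5,"linear":[0,0,0],"twist":0},{"claw":5,"linear":[0,0,0],"twist":0},{"claw":5,"linear":[0,0,0],"twist":0},{"claw":5,"linear":[0,0,0],"twist":0},{"claw":5,"linear":[0,0,0],"twist":0},{"claw":5,"linear":[0,0,0],"twist":0},{"claw":5,"linear":[0,0,0],"twist":0},{"claw":5,"linear":[0,0,0],"twist":0}]'
python3 -c "
from h import *
need([.504,-.203,.095])"
```

```text
clock: 12.62
tool_pos: [0.5045, -0.2029, 0.0971]
orientation: [157.0, 89.9, -9.7]
force: [-0.2, -0.4, -0.3]
opening: 0.0317
clock: 13.45
tool_pos: [0.5042, -0.2029, 0.0968]
orientation: [136.1, 90.0, -30.6]
force: [-1.1, 0.6, 4.1]
opening: 0.0099
pos [ 0.5042 -0.2029  0.0968] yaw_y -76.69 need mm [1.8 0.  0.2] j [ -1.3  15.3 -25.7   0.  -49.  104.6]
```

```bash
python3 -m pendant '[{"claw":5,"linear":[0,0,3],"twist":0},{"claw":5,"linear":[0,0,3],"twist":0},{"claw":5,"linear":[0,0,3],"twist":0},{"claw":5,"linear":[0,0,3],"twist":0},{"claw":5,"linear":[0,0,3],"twist":0},{"claw":5,"linear":[0,0,3],"twist":0},{"claw":5,"linear":[0,0,3],"twist":0},{"claw":5,"linear":[0,0,3],"twist":0},{"claw":5,"linear":[0,0,3],"twist":0},{"claw":5,"linear":[0,0,3],"twist":0}]'
python3 -m pendant '[{"claw":5,"linear":[0,0,3],"twist":0},{"claw":5,"linear":[0,0,3],"twist":0},{"claw":5,"linear":[0,0,3],"twist":0},{"claw":5,"linear":[0,0,3],"twist":0},{"claw":5,"linear":[0,0,3],"twist":0},{"claw":5,"linear":[0,0,3],"twist":0},{"claw":5,"linear":[0,0,3],"twist":0},{"claw":5,"linear":[0,0,3],"twist":0},{"claw":5,"linear":[0,0,0],"twist":0},{"claw":5,"linear":[0,0,0],"twist":0}]'
python3 - <<'E'
from h import *
need([.504,-.203,.095])
ims=[]
for n,b in(('side',(180,300,150,310)),):
    im,d=snapshot(n); cv2.imwrite('pics/draw.png',cv2.resize(im[b[0]:b[1],b[2]:b[3]],(800,600))[...,::-1])
E
```

```text
clock: 14.28
tool_pos: [0.475, -0.2098, 0.0968]
orientation: [159.3, 89.9, -7.4]
force: [2.3, 4.8, 17.7]
opening: 0.0101
clock: 15.12
tool_pos: [0.4509, -0.2156, 0.0968]
orientation: [16.7, 90.0, -150.0]
force: [1.8, -0.2, 7.2]
opening: 0.0103
pos [ 0.4509 -0.2156  0.0968] yaw_y -76.7 need mm [  1.8  -0.  -54.6] j [ -3.   11.5 -31.    0.  -47.5 106.3]
```

View pics/draw.png

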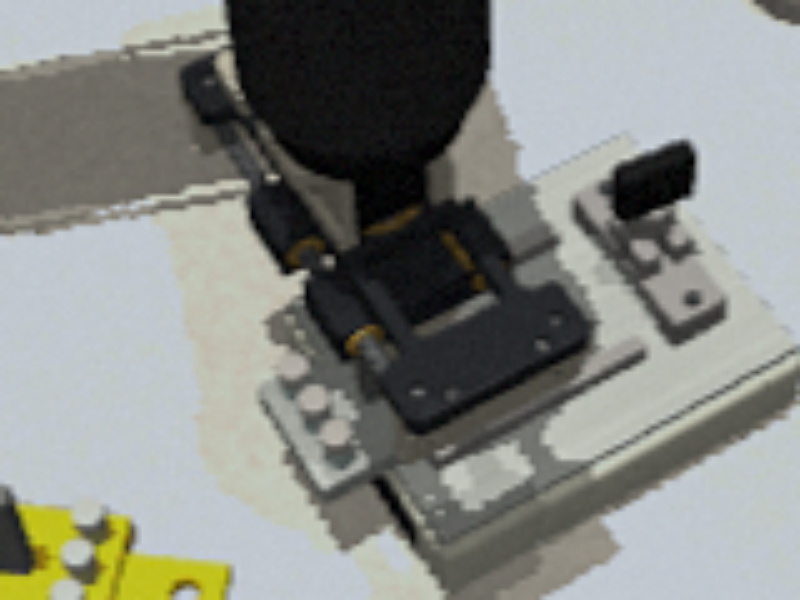

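Carrier drawn out 55 mm, tongue clear of the bridge, knob (655,180) still up and turned. Lifting, then turning to the tray's axis.

```bash
python3 -m pendant '[{"claw":5,"linear":[-4,0,0],"twist":0},{"claw":5,"linear":[-8,0,0],"twist":0},{"claw":5,"linear":[-9,0,0],"twist":0},{"claw":5,"linear":[-9,0,0],"twist":0},{"claw":5,"linear":[-10,0,0],"twist":0},{"claw":5,"linear":[-10,0,0],"twist":0},{"claw":5,"linear":[-10,0,0],"twist":0},{"claw":5,"linear":[-10,0,0],"twist":0},{"claw":5,"linear":[-7,0,0],"twist":0},{"claw":5,"linear":[-3,0,0],"twist":0}]'
python3 -m pendant '[{"claw":5,"linear":[0,0,0],"twist":0.04},{"claw":5,"linear":[0,0,0],"twist":0.08},{"claw":5,"linear":[0,0,0],"twist":0.08},{"claw":5,"linear":[0,0,0],"twist":0.08},{"claw":5,"linear":[0,0,0],"twist":0.09},{"claw":5,"linear":[0,0,0],"twist":0.09},{"claw":5,"linear":[0,0,0],"twist":0.08},{"claw":5,"linear":[0,0,0],"twist":0.08},{"claw":5,"linear":[0,0,0],"twist":0.05},{"claw":5,"linear":[0,0,0],"twist":0.02}]'
python3 -c "
from h import *
need([.497,.222,.14])"
```

```text
clock: 16.0
tool_pos: [0.4521, -0.2154, 0.1781]
orientation: [158.9, 89.9, -7.8]
force: [0.6, 0.6, -3.5]
opening: 0.0101
clock: 16.83
tool_pos: [0.4513, -0.2152, 0.1764]
orientation: [9.2, 90.0, 162.8]
force: [-0.5, 0.5, -4.1]
opening: 0.0097
pos [ 0.4513 -0.2152  0.1764] yaw_y -116.38 need mm [  36.4 -412.   153.3] j [ -2.9   6.4 -25.1  -0.  -58.5  66.6]
```

```bash
python3 -m pendant '[{"claw":5,"linear":[0,-8,3],"twist":0},{"claw":5,"linear":[0,-16,6],"twist":0},{"claw":5,"linear":[0,-24,9],"twist":0},{"claw":5,"linear":[0,-24,9],"twist":0},{"claw":5,"linear":[0,-24,9],"twist":0},{"claw":5,"linear":[0,-24,9],"twist":0},{"claw":5,"linear":[0,-24,9],"twist":0},{"claw":5,"linear":[0,-24,9],"twist":0},{"claw":5,"linear":[0,-24,9],"twist":0},{"claw":5,"linear":[0,-24,9],"twist":0}]'
python3 -m pendant '[{"claw":5,"linear":[0,-24,9],"twist":0},{"claw":5,"linear":[0,-24,9],"twist":0},{"claw":5,"linear":[0,-24,9],"twist":0},{"claw":5,"linear":[0,-24,9],"twist":0},{"claw":5,"linear":[0,-24,9],"twist":0},{"claw":5,"linear":[0,-24,9],"twist":0},{"claw":5,"linear":[0,-24,9],"twist":0},{"claw":5,"linear":[0,-18,6],"twist":0},{"claw":5,"linear":[0,-8,3],"twist":0},{"claw":5,"linear":[0,-2,1],"twist":0}]'
python3 - <<'E'
from h import *
need([.497,.222,.14])
im,d=snapshot('side'); cv2.imwrite('pics/over.png',cv2.resize(im[60:210,120:320],(800,600))[...,::-1])
E
```

```text
clock: 17.67
tool_pos: [0.474, 0.0159, 0.1766]
orientation: [-78.4, 90.0, 75.4]
force: [1.6, -0.3, -2.8]
opening: 0.0097
clock: 18.5
tool_pos: [0.4955, 0.2238, 0.1762]
orientation: [68.1, 90.0, -138.0]
force: [0.1, -1.2, -3.6]
opening: 0.0098
pos [0.4955 0.2238 0.1762] yaw_y -116.1 need mm [36.2  1.  -2.2] j [ 45.   10.5 -20.1  -0.  -59.4  18.9]
```

View pics/over.png

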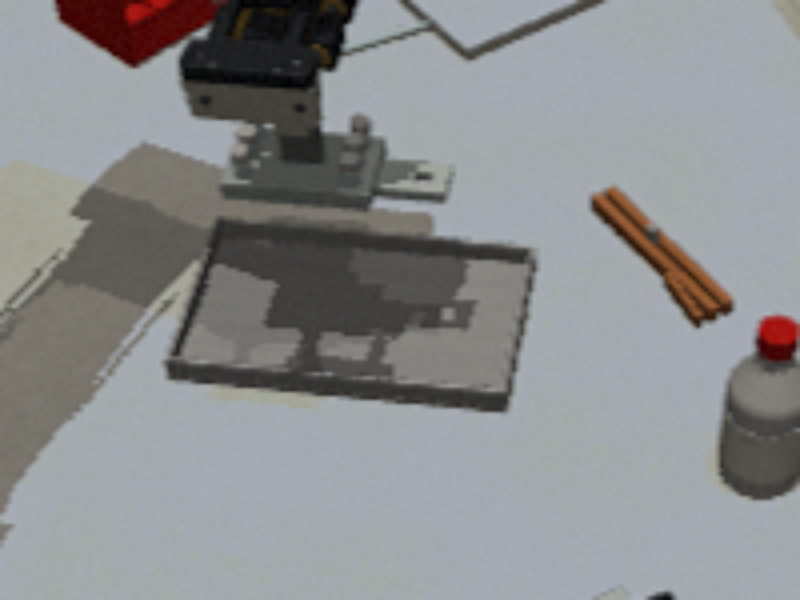

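The carrier hangs level (300,165), parallel to the tray, and its shadow falls mid-tray. On the floor the TCP should be at about z = 0.051, so I lower almost all the way.

```bash
python3 -m pendant '[{"claw":5,"linear":[5,1,-2],"twist":0},{"claw":5,"linear":[12,0,0],"twist":0},{"claw":5,"linear":[15,0,0],"twist":0},{"claw":5,"linear":[16,0,0],"twist":0},{"claw":5,"linear":[16,0,0],"twist":0},{"claw":5,"linear":[16,0,0],"twist":0},{"claw":5,"linear":[15,0,0],"twist":0},{"claw":5,"linear":[12,0,0],"twist":0},{"claw":5,"linear":[8,0,0],"twist":0},{"claw":5,"linear":[4,0,0],"twist":0}]'
python3 -m pendant '[{"claw":5,"linear":[1,0,0],"twist":0},{"claw":5,"linear":[1,0,0],"twist":0},{"claw":5,"linear":[1,0,0],"twist":0},{"claw":5,"linear":[0.5,0,0],"twist":0},{"claw":5,"linear":[0,0,0],"twist":0},{"claw":5,"linear":[0,0,0],"twist":0},{"claw":5,"linear":[0,0,0],"twist":0},{"claw":5,"linear":[0,0,0],"twist":0},{"claw":5,"linear":[0,0,0],"twist":0},{"claw":5,"linear":[0,0,0],"twist":0}]'
python3 -c "
from h import *
need([.497,.222,.0508])"
```

```text
clock: 19.38
tool_pos: [0.4963, 0.219, 0.0564]
orientation: [67.7, 89.9, -138.5]
force: [-0.8, -0.7, -2.9]
opening: 0.0102
clock: 20.22
tool_pos: [0.4968, 0.2206, 0.0541]
orientation: [-127.2, 90.0, 26.6]
force: [-0.0, -0.3, -2.9]
opening: 0.0095
pos [0.4968 0.2206 0.0541] yaw_y -116.23 need mm [ 3.3 -1.3  0.5] j [ 44.6  18.5 -28.2   0.  -43.3  19.2]
```

```bash
python3 -m pendant '[{"claw":5,"linear":[0.6,0,0],"twist":0},{"claw":5,"linear":[0.6,0,0],"twist":0},{"claw":5,"linear":[0.6,0,0],"twist":0},{"claw":5,"linear":[0.6,0,0],"twist":0},{"claw":5,"linear":[0.6,0,0],"twist":0},{"claw":5,"linear":[0.4,0,0],"twist":0},{"claw":5,"linear":[0,0,0],"twist":0},{"claw":5,"linear":[0,0,0],"twist":0},{"claw":5,"linear":[0,0,0],"twist":0},{"claw":5,"linear":[0,0,0],"twist":0}]'
python3 -c "
from h import *
need([.497,.222,.0508])"
```

```text
clock: 21.05
tool_pos: [0.4968, 0.2206, 0.0508]
orientation: [-124.4, 90.0, 29.4]
force: [-2.7, -0.2, 2.4]
opening: 0.0099
pos [0.4968 0.2206 0.0508] yaw_y -116.23 need mm [ 0.  -1.4  0.5] j [ 44.6  18.7 -28.4   0.  -42.9  19.2]
```

Force went from −3 to +2.4 N at the expected height, so the carrier is down. Releasing and withdrawing.

```bash
python3 -m pendant '[{"claw":36,"linear":[0,0,0],"twist":0},{"claw":36,"linear":[0,0,0],"twist":0},{"claw":36,"linear":[0,0,0],"twist":0},{"claw":36,"linear":[0,0,0],"twist":0},{"claw":36,"linear":[0,0,0],"twist":0},{"claw":36,"linear":[0,0,0],"twist":0},{"claw":36,"linear":[0,0,0],"twist":0},{"claw":36,"linear":[0,0,0],"twist":0},{"claw":36,"linear":[0,0,0],"twist":0},{"claw":36,"linear":[0,0,0],"twist":0}]'
python3 -m pendant '[{"claw":36,"linear":[-5,0,0],"twist":0},{"claw":36,"linear":[-10,0,0],"twist":0},{"claw":36,"linear":[-15,0,0],"twist":0},{"claw":36,"linear":[-20,0,0],"twist":0},{"claw":36,"linear":[-20,0,0],"twist":0},{"claw":36,"linear":[-20,0,0],"twist":0},{"claw":36,"linear":[-20,0,0],"twist":0},{"claw":36,"linear":[-15,0,0],"twist":0},{"claw":36,"linear":[-5,0,0],"twist":0},{"claw":36,"linear":[0,0,0],"twist":0}]'
python3 - <<'E'
from h import *
need([.497,.222,.0508])
im,d=snapshot('side'); W=world('side',d); ok=d>0
q=W[ok&(np.hypot(W[...,0]-.497,W[...,1]-.2206)<.025)&(W[...,2]>.07)&(W[...,2]<.1)]; print('plate',q[:,:2].mean(0),np.percentile(q[:,2],95))
q=W[ok&(np.hypot(W[...,0]-.5813,W[...,1]+.185)<.03)&(W[...,2]>.1)&(W[...,2]<.15)]
print('knob top',np.percentile(q[:,2],95),cv2.minAreaRect((q[:,:2]*1000).astype(np.float32)))
cv2.imwrite('pics/end.png',cv2.resize(im[70:270,130:380],(750,600))[...,::-1])
E
```

```text
clock: 21.88
tool_pos: [0.4968, 0.2206, 0.0507]
orientation: [-81.4, 90.0, 72.4]
force: [-0.3, 0.1, -0.5]
opening: 0.0358
clock: 22.72
tool_pos: [0.4975, 0.2211, 0.1828]
orientation: [-112.6, 89.8, 41.2]
force: [-0.5, -0.0, 0.3]
opening: 0.0359
pos [0.4975 0.2211 0.1828] yaw_y -116.22 need mm [ 1.32e+02 -1.00e-01  1.00e+00] j [ 44.6  10.1 -19.7   0.  -60.   19.2]
plate [0.49667668 0.21884808] 0.08548226438282802
knob top 0.1348284304125901 ((581.3876342773438, -186.89328002929688), (37.626182556152344, 15.51511287689209), 3.9564361572265625)
```

View pics/end.png

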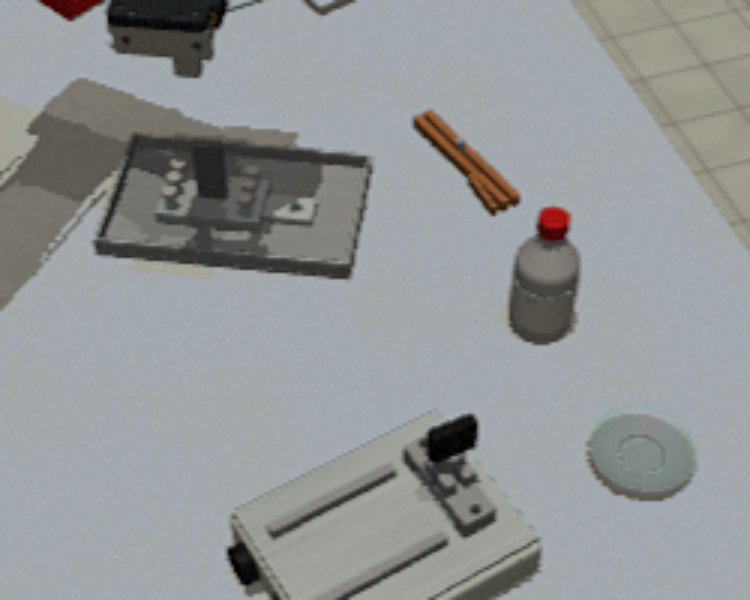

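The carrier stands flat inside the tray (215,195), the knob is latched (455,435) and the bystanders have not moved. Handing in.

```bash
python3 -c "
from plant import *
print(close_job())"
```

```text
the job is handed in; nothing more can be done
None
```

The carrier is out of the mixer and lying in the steel tray, the knob is latched up, and the job was handed in at about 23 s.

- **Knob:** I lifted it about 16 mm, turned it about 84° anticlockwise and let go. It stayed up: its top measured 134 mm at release and 135 mm at the end, against 121 mm at the start, and the bar still sits across the bridge.
- **Carrier:** I drew it out 55 mm along its guides, lifted it level, turned it to the tray's axis and lowered it until the wrist force showed floor contact. Only then did I release it.
- **Last checks:** The plate's top measured about 85 mm above the bench, where 84 mm was expected. The carrier lies flat inside the walls, about 23 mm from the tray's centre along its length. The gripper was clear of everything, with about zero force.
- **Bystanders:** The bottle, dish and clamp look untouched in the last picture; I did not measure their positions again.

No check failed. The only odd reading was an upward force of up to 18 N while the carrier slid out, well under the 120 N limit. The hand-in gives no verdict.

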